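# Slide the vent cassettes into their sprung nests

### The job

Slide each vent cassette along the deck of the dressing tray into the nest that matches its outline (square corners or cut corners): tip its leading edge down under the steel lip, push it outwards against the red sprung jaw and get its trailing edge down behind the sill, so that it stays clamped flat and flush with the deck. Keep the cassettes down on the tray, do not lift them off it, and leave everything else on the bench where it stands.

Things in the scene. Friction and masses are not known exactly. Their poses are not given: they have to be found in the camera images.
- tray: Cream dressing tray fixed on the bench, 280 mm along its x, 580 mm along its y, no rim. Origin: centre of its underside, at bench level. Its smooth flat deck (z = 20 mm) spans y -160 to +160 mm; the cassettes start on it. Past y = +160 mm is the square-cornered nest, past y = -160 mm the cut-cornered one, both centred on x = 0: pockets 12 mm deep with a teal floor (z = 8 mm).
- square_nest (a point): Point on the floor of the square-cornered nest where the origin of the seated square cassette belongs: 45 mm outwards of the sill, 12 mm below the deck. Axes as the tray's; outwards is tray +y. The pocket is 2.5 mm wider than its cassette on each side, with a 3 mm lead-in chamfer along its straight side edges.
- square_sill (a point): Middle of the sill of the square-cornered nest: the plain square edge, along tray x, where the deck ends (deck height) and the pocket begins. The 90 mm long cassette slides over it, tips down when past its balance point, and is held behind it when seated.
- square_lip (a point): Middle of the lower inner edge of the fixed steel lip at the outer end of the square-cornered nest, 84 mm outwards of the sill. Lip 60 mm wide along x; underside 4 mm, top 8 mm above the deck, running outwards to the tray's end. It overhangs the seated cassette by 6 mm, so the leading edge must go under it, tilted down.
- square_jaw (a joint): Red sprung jaw under the lip of the square-cornered nest, 56 mm wide, face 86 mm from the sill at 0; value = metres pushed outwards, stop at 0.011. About 2 N at first touch, 5 N at 0.004 (where it clamps the seated cassette on the sill), 10 N at the stop. Push past 0.005 to get the trailing edge down behind the sill; else it pushes the cassette back out.
- cut_nest (a point): Point on the floor of the cut-cornered nest where the origin of the seated cut cassette belongs: 45 mm outwards of the sill, 12 mm below the deck. Axes as the tray's; outwards is tray -y. The pocket is 2.5 mm wider than its cassette on each side, with a 3 mm lead-in chamfer along its straight side edges.
- cut_sill (a point): Middle of the sill of the cut-cornered nest: the plain square edge, along tray x, where the deck ends (deck height) and the pocket begins. The 90 mm long cassette slides over it, tips down when past its balance point, and is held behind it when seated.
- cut_lip (a point): Middle of the lower inner edge of the fixed steel lip at the outer end of the cut-cornered nest, 84 mm outwards of the sill. Lip 60 mm wide along x; underside 4 mm, top 8 mm above the deck, running outwards to the tray's end. It overhangs the seated cassette by 6 mm, so the leading edge must go under it, tilted down.
- cut_jaw (a joint): Red sprung jaw under the lip of the cut-cornered nest, 56 mm wide, face 86 mm from the sill at 0; value = metres pushed outwards, stop at 0.011. About 2 N at first touch, 5 N at 0.004 (where it clamps the seated cassette on the sill), 10 N at the stop. Push past 0.005 to get the trailing edge down behind the sill; else it pushes the cassette back out.
- square_cassette: Yellow flat cassette, square corners, 100 mm along its x, 90 mm along its y, 12 mm thick, about 0.2 kg, same either way round. Origin: centre of underside. Two through windows (|x| 5 to 38 mm, y -22 to 22 mm) beside a central 10 mm rib along y: fingertips can reach in and drag it. Solid 23 mm end bars. Starts on the deck, y roughly along tray y, nearer to or farther from the robot than the other.
- cut_cassette: Orange flat cassette, all corners cut at 45 degrees (22 mm off each side), 116 mm along its x, 90 mm along its y, 12 mm thick, about 0.2 kg, same either way round. Origin: centre of underside. Two through windows (|x| 5 to 46 mm, y -22 to 22 mm, solid beyond |x|+|y| = 53 mm) beside a 10 mm rib along y. End bars 72 x 23 mm. Starts on the deck beside the other, y along tray y.
- water_bottle: Bystander: amber upright bottle, radius 34 mm, 170 mm tall. Origin: centre of its base.
- clip_bowl: Bystander: steel bowl, rim radius 50 mm, 45 mm tall. Origin: centre of its base.
- bench_brush: Bystander: brush lying on the bench beyond the tray's +y end. Origin near its middle, on the bench.
- scraper: Bystander: flat scraper lying on the bench beyond the tray's -y end. Origin near its middle, on the bench.
- wipe_can: Bystander: white can, radius 40 mm, 130 mm tall. Origin: centre of its base.
Things that resemble listed ones, but are neither listed nor needed, are in the scene too. What is shaped like the square_cassette but purple is not meant. Leave any green look-alike of the cut_cassette alone.

How it is judged:
At the end, for the whole second after the job is handed in: Each cassette rests in the nest of its own outline, right way up, within 4.5 mm across and 4 mm along of its seat, its underside within 3 mm of the pocket floor, tilted less than 0.05 rad, in line with the nest within 0.08 rad, and at rest (x of square_cassette in the frame of square_nest between -0.0045 and 0.0045 m and y of square_cassette in the frame of square_nest between -0.004 and 0.004 m and z of square_cassette in the frame of square_nest between -0.003 and 0.003 m and angle between each of square_cassette, cut_cassette's own z axis and vertical below 0.05 rad and angle between the y axis of square_cassette and the y axis of square_nest, either way round below 0.08 rad and linear speed of each of square_cassette, cut_cassette below 0.02 m/s and x of cut_cassette in the frame of cut_nest between -0.0045 and 0.0045 m and y of cut_cassette in the frame of cut_nest between -0.004 and 0.004 m and z of cut_cassette in the frame of cut_nest between -0.003 and 0.003 m and angle between the y axis of cut_cassette and the y axis of cut_nest, either way round below 0.08 rad); the robot touches nothing.
It fails at once if a cassette is lifted off the tray (its underside's centre more than 20 mm above the deck) (z of any of square_cassette, cut_cassette in the frame of tray above 0.04 m).
It fails at once if another thing on the bench is moved by more than 25 mm (distance of any of water_bottle, clip_bowl, bench_brush, scraper, wipe_can from where it was at the start of the episode above 0.025 m).
It also fails if it takes over 72 s, if anything falls off the work surface, if the arm or the gripper's body presses on something with over 40 N, if the wrist force passes 120 N, or if a joint passes its speed limit or range.

### The arm

A 7-joint arm with a two-finger parallel gripper is mounted at the origin on the work surface. World frame = base frame: x ahead of the robot, y to its left, z up, the work surface at z = 0. Lengths are in m, angles in rad, forces in N, time in s.
With the tool pointing down it reaches from about 0.35 to 0.9 m from the base axis. Payload 19.9 kg.
Tool frame: the origin (TCP) lies between the finger pads; the fingertips stand 19 mm ahead of it and the grasp point (between the pads) is the TCP; z points along the fingers, y is the line along which they close (so a half turn about z gives the same grasp; the last joint's range is limited). The gripper opens to 94 mm and grips with 3 to 60 N. Pads are 16 mm wide; open, the fingers measure 119 mm over their backs; the gripper's body (75 mm by 177 mm) begins 78 mm behind the grasp point.
Start: joints at [-1.292, 0.417, -0.01, 1.614, 0.005, 1.111, -0.053], TCP at [0.197, 0.593, 0.224] pointing down, gripper open.
Joint ranges: [-2.81, 2.81], [-0.39, 2.02], [-1.27, 1.25], [0.06, 2.57], [-1.19, 4.33], [0.19, 2], [-2.82, 2.82]. Speed limits (rad/s): [1.89, 1.89, 2.39, 2.39, 3.01, 3.01, 3.01].

### API

Orientations are given as a 3x3 rotation matrix whose columns are the frame's x, y, z axes.
In Python, from rig import robot gives the robot as it stands. Calls block until the motion is done:
- robot.move_ptp(position, orientation): joint-space move of the TCP to a pose.
- robot.move_linear(position, velocity=0.15, frame=None, threshold=None): straight line of the TCP; frame=None keeps the orientation; velocity is the mean speed in m/s. With threshold (N) it stops when the force on the tool has changed by that much, and returns True; else False.
- robot.goto_joints(angles): joint-space move.
- robot.gripper_to(opening): finger opening in m; the grip force is fixed at half the most; returns when the fingers have stopped.
- robot.pause(seconds).
- robot.ik(position, orientation): joint angles nearest the present ones, or None.
- robot.get_state(): the state.
- robot.grab_frame(name): name is "side" or "top" or "wrist"; returns the picture (420x560x3 uint8, red, green, blue); there is no depth.
- robot.camera_info(name): a dict with "fx", "fy", "cx", "cy" (pixels), "rvec" (rotation vector, rad) and "tvec" (3), from world to camera coordinates, as OpenCV has them. Camera axes: x right, y down, z forward; pixel columns grow to the right and rows downward; lengths in m; the calibration is good to about 2 mm. A picture is of the moment at which its call begins: read the wrist's pose just before it. camera_info takes no time and is no camera call; for the wrist camera it gives the pose at the moment of the call.
A pose or a line that the arm cannot do raises robot.PlanningError and nothing moves.
- robot.sign_off(): hands the job in; it is judged then, once.
The state is a dict: "time": time; "qpos": joint angles; "joint_vel": joint speeds; "effort": joint torques, N m; "ee_pos": TCP position; "tool_rot": TCP orientation; "force": force on the tool from outside, world axes, zero at the start; "moment": the same for the moment, N m; "opening": finger opening in m; "grasp_force": force on a finger pad.
Only numpy, scipy, OpenCV 4.12 (cv2) and the standard library are available. Lean on these libraries where they do the work, as an engineer would, in place of code of your own. Each camera call takes 0.05 s, during which the arm holds its last target. There are 200 camera calls.

## Working session

There is one attempt and no reset: what is moved stays moved. The work goes in short steps, each a Python script; the robot and the scene stay as the last script left them, time stands still between calls to the robot, and variables do not carry over. Pictures are saved under pics/ and viewed, at most 10 in all, crops included, and the job is handed in when it is done.

```bash
mkdir -p pics; ls; python3 - <<'E'
from rig import robot
import cv2,numpy as np
ims=[]
for n in("top","side"):
    im=robot.grab_frame(n); cv2.imwrite(f"pics/{n}0.png",im[:,:,::-1]); print(n,robot.camera_info(n))
print(robot.get_state())
E
```

```text
pics
top {'fx': 380.3178287473431, 'fy': 380.3178287473431, 'cx': 274.87611040673073, 'cy': 205.12693896265998, 'rvec': array([ 2.15109353, -2.1410619 ,  0.09676412]), 'tvec': array([0.01143896, 0.53718538, 0.92095816])}
side {'fx': 445.2760436840925, 'fy': 445.2760436840925, 'cx': 270.465500292728, 'cy': 213.1639560484713, 'rvec': array([ 2.1949372 , -0.97588213,  0.37573196]), 'tvec': array([-0.33169541,  0.32907676,  1.19828795])}
{'time': 0.1, 'qpos': array([-1.29151167,  0.41791422, -0.0102944 ,  1.61408868,  0.00469805,
        1.1106957 , -0.05302228]), 'joint_vel': array([ 0.00022825,  0.00115323,  0.00067359, -0.00182821,  0.00104102,
        0.00197677, -0.00171335]), 'effort': array([ 3.50980234e-03, -8.52592206e+01,  6.41851332e-01, -4.26692641e+01,
       -4.87479474e-02,  1.64661859e-02,  2.20664208e-05]), 'ee_pos': array([0.19698565, 0.59282204, 0.22389854]), 'tool_rot': array([[-9.48981017e-01,  3.15333098e-01, -2.58069355e-04],
       [ 3.15333192e-01,  9.48980439e-01, -1.05112592e-03],
       [-8.65520225e-05, -1.07887638e-03, -9.99999414e-01]]), 'force': array([ 0.16609668, -0.00874775,  0.09733493]), 'moment': array([ 0.00241016, -0.02877101,  0.01632383]), 'grasp_force': 0.0, 'opening': 0.09368340529175499}
```

View pics/top0.png

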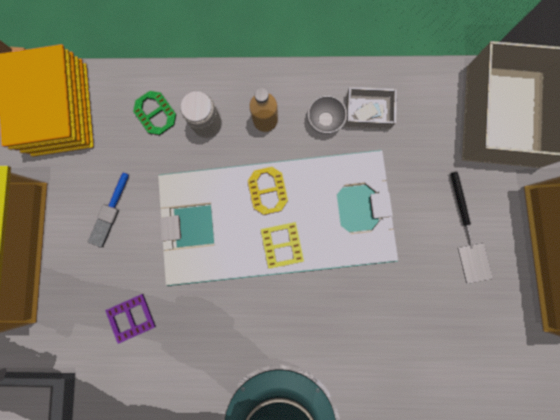

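View pics/side0.png

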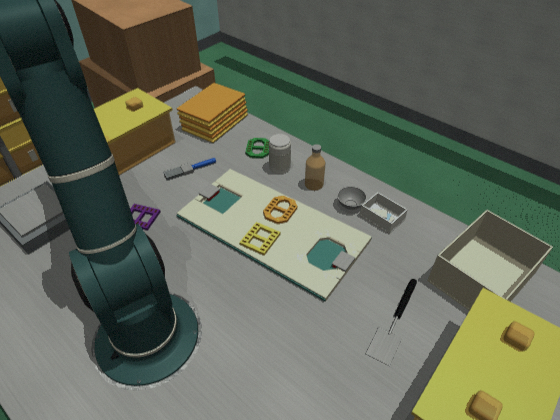

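The top view shows the tray with corners near (160,175), (383,152), (397,262) and (166,284). The square nest is on the left at (195,227), the cut nest on the right at (357,208), the cut cassette at (267,191) and the square one at (282,245). The side view agrees, and both nests are empty.

```bash
cat > h.py <<'E'
import cv2,numpy as np
from rig import robot
def ray(info,px,z):
    K=np.array([[info['fx'],0,info['cx']],[0,info['fy'],info['cy']],[0,0,1.]])
    R=cv2.Rodrigues(np.array(info['rvec']))[0]; c=-R.T@np.array(info['tvec'])
    p=np.c_[np.reshape(px,(-1,2)),np.ones(len(np.reshape(px,(-1,2))))]
    d=p@np.linalg.inv(K).T@R
    return (c+d*((z-c[2])/d[:,2])[:,None])[:,:2]
def blobs(im,lo,hi,amin=80):
    hsv=cv2.cvtColor(im,cv2.COLOR_RGB2HSV); m=cv2.inRange(hsv,np.array(lo),np.array(hi))
    cs=cv2.findContours(m,cv2.RETR_EXTERNAL,cv2.CHAIN_APPROX_NONE)[0]
    return sorted([c for c in cs if cv2.contourArea(c)>amin],key=cv2.contourArea,reverse=True)
def rect(info,c,z):
    w=ray(info,c.reshape(-1,2).astype(float),z).astype(np.float32)
    (x,y),(a,b),t=cv2.minAreaRect(w*1000)
    return np.round([x,y,a,b,t],1)
E
python3 - <<'E'
from h import *
im=cv2.cvtColor(cv2.imread("pics/top0.png"),cv2.COLOR_BGR2RGB); info=robot.camera_info("top")
hsv=cv2.cvtColor(im,cv2.COLOR_RGB2HSV)
for p in[(230,230),(175,250),(195,227),(357,208),(259,185),(300,245),(380,205),(170,228),(300,300)]: print(p,hsv[p[1],p[0]])
for n,lo,hi,z in[("cas",(15,120,120),(32,255,255),.032),("teal",(75,80,60),(95,255,255),.008)]:
    for c in blobs(im,lo,hi): 
        u=c.reshape(-1,2).mean(0)
        if 150<u[0]<400 and 140<u[1]<290: print(n,u,rect(info,c,z))
g=cv2.inRange(hsv,(0,0,185),(180,60,255)); 
cs=cv2.findContours(g,0,1)[0]; c=max(cs,key=cv2.contourArea); h=cv2.convexHull(c); print("tray",cv2.contourArea(h),rect(info,h,.02))
E
```

```text
(230, 230) [135   8 195]
(175, 250) [ 15  19 189]
(195, 227) [ 85 108 142]
(357, 208) [ 86  86 169]
(259, 185) [150   8 194]
(300, 245) [ 27  80 192]
(380, 205) [141   9 194]
(170, 228) [  0  10 171]
(300, 300) [  0  12 152]
cas [267.36507937 190.1031746 ] [575.2  33.5 114.1  87.7  12.8]
cas [281.71942446 245.08633094] [438.3  -3.4  95.5  85.7  11.9]
teal [357.3381295 208.       ] [ 533.6 -195.8  109.5   91.4    6.6]
teal [193.875      225.88888889] [486.4 223.5  96.   92.3   6.3]
tray 24914.0 [509.5  12.6 277.8 579.6   6.5]
```

```bash
cat >> h.py <<'E'
def Rt(yaw,s=1,tilt=0.):
    """tool down; tool y along s*x axis of a frame turned by yaw; tilt about that frame's x axis (right hand)"""
    c,n=np.cos(yaw),np.sin(yaw); ex=np.array([c,n,0]);ez=np.array([0,0,1.])
    y=s*ex; z=-ez; R=np.c_[np.cross(y,z),y,z]
    return cv2.Rodrigues(ex*tilt)[0]@R
E
python3 - <<'E'
from h import *
st=robot.get_state(); yaw=np.radians(6.4)
for p in[(.51,.01,.4),(.487,.217,.04),(.532,-.19,.04)]:
  for s in(1,-1):
    q=robot.ik(np.array(p),Rt(yaw,s)); print(p,s,None if q is None else np.round(q,2))
robot.move_linear(np.array([.22,.55,.36]))
q=robot.ik(np.array([.51,.01,.4]),Rt(yaw,1)); 
s=1 if q is not None and abs(q[6])<2.2 else -1
robot.move_ptp(np.array([.47,.01,.38]),Rt(yaw,s))
i=robot.camera_info("wrist"); im=robot.grab_frame("wrist"); cv2.imwrite("pics/w1.png",im[:,:,::-1])
R=cv2.Rodrigues(i['rvec'])[0]; print(s,-R.T@i['tvec'],R,i['fx'],robot.get_state()['time'])
np.save("w1.npy",i,allow_pickle=True)
E
```

```text
(0.51, 0.01, 0.4) 1 [-0.72  0.1   0.7   1.66 -0.06  1.41  0.1 ]
(0.51, 0.01, 0.4) -1 None
(0.487, 0.217, 0.04) 1 [-0.8   0.54  0.4   1.98 -0.33  0.67 -0.08]
(0.487, 0.217, 0.04) -1 [-0.31  0.52 -0.2   1.97  0.16  0.67  2.64]
(0.532, -0.19, 0.04) 1 [-0.38  0.77  0.91  1.92 -0.81  0.87  1.07]
(0.532, -0.19, 0.04) -1 [-0.47  0.88  1.08  1.92 -0.97  0.98 -1.95]
1 [0.46150406 0.07487682 0.54030616] [[ 9.93628312e-01  1.12705112e-01 -5.79203213e-04]
 [ 1.09949640e-01 -9.68180278e-01  2.24806640e-01]
 [ 2.47760845e-02 -2.23437926e-01 -9.74403222e-01]] 321.84966350830933 3.3917
```

View pics/w1.png

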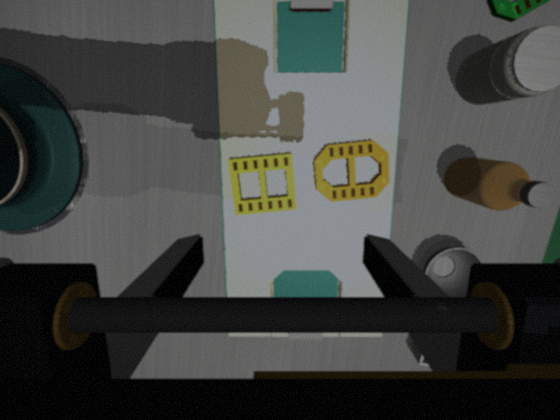

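The wrist picture shows the square cassette at (263,182), the cut cassette at (350,170), the square nest at (310,37) and the cut nest at (307,285). I'll measure from this closer view.

```bash
python3 - <<'E'
from h import *
im=cv2.cvtColor(cv2.imread("pics/w1.png"),cv2.COLOR_BGR2RGB); info=np.load("w1.npy",allow_pickle=True).item()
for n,lo,hi,z in[("cas",(12,110,110),(34,255,255),.032),("teal20",(75,70,60),(97,255,255),.02),("teal8",(75,70,60),(97,255,255),.008)]:
    for c in blobs(im,lo,hi,600):
        u=c.reshape(-1,2).mean(0)
        if 220<u[0]<400 and u[1]<345: 
            print(n,u.round(),rect(info,c,z))
            if n=="teal20" and u[1]<100:
                p=c.reshape(-1,2).astype(float)
                b=np.array([[x,p[p[:,0]==x,1].max()+.5] for x in range(282,340)]); L=np.array([[p[p[:,1]==y,0].min()-.5,y] for y in range(15,65)]);R=np.array([[p[p[:,1]==y,0].max()+.5,y] for y in range(15,65)])
                for k,q,zz in(("sill",b,.02),("L",L,.02),("R",R,.02)):
                    w=ray(info,q,zz); vx,vy,x0,y0=cv2.fitLine(w.astype(np.float32)*1000,cv2.DIST_HUBER,0,.01,.01).ravel(); print(k,round(float(x0),1),round(float(y0),1),np.degrees(np.arctan2(vy,vx)).round(1))
# tray side edges at z=.02
hsv=cv2.cvtColor(im,cv2.COLOR_RGB2HSV)
g=cv2.cvtColor(im,cv2.COLOR_RGB2GRAY).astype(float); g=cv2.GaussianBlur(g,(3,3),0)
for nm,a,b,rows,sg in(("Ledge",205,240,range(150,235),1),("Redge",380,420,range(60,150),-1)):
    P=[]
    for r in rows:
        d=np.diff(g[r,a:b])*sg; k=d.argmax(); P.append([a+k+.5,r])
    w=ray(info,np.array(P),.02)*1000; vx,vy,x0,y0=cv2.fitLine(w.astype(np.float32),cv2.DIST_HUBER,0,.01,.01).ravel(); print(nm,x0,y0,np.degrees(np.arctan2(vy,vx)))
    t=np.radians(6.4); print("tray x vs top centre", (x0-509.5)*np.cos(t)+(y0-12.6)*np.sin(t))
E
```

```text
cas [352. 170.] [574.4  33.7 115.6  89.   12.3]
cas [262. 183.] [437.   -2.9  98.3  88.9  12. ]
teal20 [310.  36.] [484.5 220.6  96.8  92.9   6.5]
sill 490.8 173.8 6.5
L 436.9 211.1 -82.1
R 532.9 222.8 -84.0
teal20 [305. 285.] [ 529.1 -170.7  111.1   47.4    6.5]
teal8 [310.  36.] [485.  223.9  99.   95.1   6.5]
teal8 [305. 285.] [ 530.6 -176.4  113.7   48.5    6.5]
Ledge 374.49387 -46.81758 -83.68271
tray x vs top centre -140.7879790500606
Redge 634.95557 141.68874 -83.59284
tray x vs top centre 139.06310005183957
```

```bash
python3 - <<'E'
from h import *
yaw=np.radians(6.45)
for n,p in(("c",[.545,-.31,.25]),("s",[.495,.12,.25])):
    robot.move_ptp(np.array(p),Rt(yaw,1)); robot.pause(.15)
    i=robot.camera_info("wrist"); im=robot.grab_frame("wrist"); cv2.imwrite(f"pics/n{n}.png",im[:,:,::-1]); np.save(f"n{n}.npy",i,allow_pickle=True)
print(robot.get_state()['time'],robot.get_state()['qpos'].round(2))
cv2.imwrite("pics/n.png",cv2.resize(np.vstack([cv2.imread("pics/nc.png"),cv2.imread("pics/ns.png")]),(400,600)))
E
```

```text
6.7083 [-1.2   0.32  1.1   1.89 -0.32  1.12  0.13]
```

View pics/n.png

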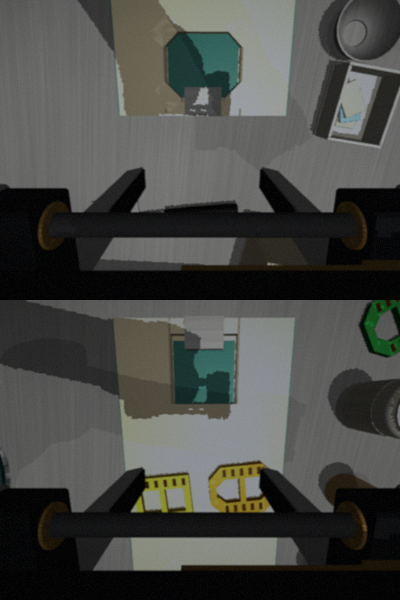

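The top half shows the cut nest, with its sill at about row 45 and the lip at about rows 122–160 of the full picture. The bottom half shows the square nest, with its sill at about row 143 and the lip edge at about row 67. I'll get sub-pixel edges from these.

```bash
python3 - <<'E'
from h import *
t=np.radians(6.45); O=np.array([509.5,12.6]); T=np.array([[np.cos(t),np.sin(t)],[-np.sin(t),np.cos(t)]])
for n,cols,rr,rowsx in(("c",(265,305),(15,180),(60,100)),("s",(265,310),(10,165),(85,130))):
    im=cv2.imread(f"pics/n{n}.png"); info=np.load(f"n{n}.npy",allow_pickle=True).item()
    g=im.astype(float)
    p=np.median(g[rr[0]:rr[1],cols[0]:cols[1]],1); d=np.abs(np.diff(p,axis=0)).sum(1)
    print(n,"rows")
    for k in range(1,len(d)-1):
        if d[k]>20 and d[k]>=d[k-1] and d[k]>d[k+1]:
            px=[[np.mean(cols),rr[0]+k+.5]]; print(px[0][1],p[k].astype(int),p[k+1].astype(int),[ (z,((ray(info,px,z/1000)*1000-O)@T.T).round(1).tolist()) for z in(8,20,24,28)])
    p=np.median(g[rowsx[0]:rowsx[1],140:440],0); d=np.abs(np.diff(p,axis=0)).sum(1); print("cols")
    for k in range(1,len(d)-1):
        if d[k]>25 and d[k]>=d[k-1] and d[k]>d[k+1]:
            px=[[140+k+.5,np.mean(rowsx)]]; print(px[0][0],p[k].astype(int),p[k+1].astype(int),[(z,((ray(info,px,z/1000)*1000-O)@T.T).round(1)[0,0]) for z in (8,17,20)])
E
```

```text
c rows
44.5 [88 99 99] [50 59 61] [(8, [[0.8, -156.3]]), (20, [[0.7, -159.4]]), (24, [[0.7, -160.4]]), (28, [[0.6, -161.4]])]
46.5 [52 59 47] [74 80 46] [(8, [[0.8, -158.4]]), (20, [[0.7, -161.4]]), (24, [[0.7, -162.4]]), (28, [[0.7, -163.4]])]
87.5 [86 93 47] [73 79 41] [(8, [[0.9, -202.9]]), (20, [[0.8, -204.6]]), (24, [[0.8, -205.1]]), (28, [[0.8, -205.7]])]
90.5 [73 77 43] [83 88 46] [(8, [[0.9, -206.3]]), (20, [[0.8, -207.8]]), (24, [[0.8, -208.4]]), (28, [[0.8, -208.9]])]
98.5 [75 79 41] [59 62 33] [(8, [[0.9, -215.3]]), (20, [[0.8, -216.6]]), (24, [[0.8, -217.0]]), (28, [[0.8, -217.4]])]
121.5 [59 62 44] [69 70 61] [(8, [[1.0, -241.7]]), (20, [[0.9, -242.2]]), (24, [[0.9, -242.4]]), (28, [[0.8, -242.5]])]
143.5 [92 95 93] [118 116 113] [(8, [[1.0, -267.7]]), (20, [[1.0, -267.4]]), (24, [[0.9, -267.3]]), (28, [[0.9, -267.3]])]
145.5 [120 118 116] [87 88 87] [(8, [[1.1, -270.1]]), (20, [[1.0, -269.8]]), (24, [[0.9, -269.7]]), (28, [[0.9, -269.5]])]
161.5 [83 85 85] [104 105 106] [(8, [[1.1, -289.6]]), (20, [[1.0, -288.7]]), (24, [[1.0, -288.4]]), (28, [[1.0, -288.1]])]
cols
159.
[... 1769 characters left out ...]
 92 50] [(8, np.float64(-9.9)), (17, np.float64(-9.7)), (20, np.float64(-9.7))]
289.5 [79 86 45] [63 68 35] [(8, np.float64(4.5)), (17, np.float64(4.3)), (20, np.float64(4.2))]
320.5 [68 69 37] [88 95 52] [(8, np.float64(41.5)), (17, np.float64(40.5)), (20, np.float64(40.2))]
326.5 [105 112  72] [113 118  91] [(8, np.float64(48.7)), (17, np.float64(47.5)), (20, np.float64(47.1))]
328.5 [102 106 100] [73 84 86] [(8, np.float64(51.1)), (17, np.float64(49.9)), (20, np.float64(49.5))]
331.5 [ 75  94 100] [ 95 109 115] [(8, np.float64(54.7)), (17, np.float64(53.4)), (20, np.float64(52.9))]
405.5 [135 136 129] [122 121 107] [(8, np.float64(143.1)), (17, np.float64(139.8)), (20, np.float64(138.7))]
```

```bash
cat >> h.py <<'E'
YAW=np.radians(6.45); TO=np.array([.5083,.0137]); H=.021
ex=np.array([np.cos(YAW),np.sin(YAW),0]); ey=np.array([-np.sin(YAW),np.cos(YAW),0])
def tr(x,y,z): return np.r_[TO,0]+x*ex+y*ey+np.array([0,0,z])
def force():
    f=np.mean([(robot.pause(.02),robot.get_state()['force'])[1] for _ in range(3)],0); return np.array([f@ex,f@ey,f[2]]).round(1)
def lead(d,s,zl,th,x=0.,v=.1,b=0.):
    """d=+1 square,-1 cut; underside leading edge at s outward of sill, zl above the pocket floor (mm), nose-down th; b = cassette centre ahead of TCP (mm)"""
    sc=s-(45+b)*np.cos(th)+H*1e3*np.sin(th); z=zl+(45+b)*np.sin(th)+H*1e3*np.cos(th)
    robot.move_linear(tr(x/1e3,d*(.160+sc/1e3),.008+z/1e3),velocity=v,frame=Rt(YAW,1,-d*th))
E
python3 - <<'E'
from h import *
y0=np.radians(12); p=np.array([.4373,-.003,.041])
robot.gripper_to(.030)
robot.move_ptp(p+[0,0,.06],Rt(y0)); print(robot.move_linear(p,velocity=.08,threshold=12),force())
robot.gripper_to(0); s=robot.get_state(); print(s['opening'],s['grasp_force'],s['ee_pos'],force())
robot.move_linear(tr(-.06,.06,.0415),velocity=.12,frame=Rt(np.radians(9)))
robot.move_linear(tr(-.05,.105,.0415),velocity=.12,frame=Rt(YAW)); print(force())
robot.move_linear(tr(0,.125,.0415),velocity=.12); print(force(),robot.get_state()['time'])
for n in("top","wrist"):
    i=robot.camera_info(n); im=robot.grab_frame(n); cv2.imwrite(f"pics/g{n}.png",im[:,:,::-1]); np.save(f"g{n}.npy",i,allow_pickle=True)
E
python3 - <<'E'
import cv2,numpy as np
cv2.imwrite("pics/g.png",cv2.resize(np.vstack([cv2.imread("pics/gtop.png"),cv2.imread("pics/gwrist.png")]),(400,600)))
E
```

```text
False [-0.5  0.   0.1]
0.009438961244184522 30.001405477523804 [ 0.43752718 -0.00290471  0.04117635] [-0.7  1.4  6.2]
[-0.5  0.3 -2.2]
[-0.2 -0.1 -2.4] 12.025
```

View pics/g.png

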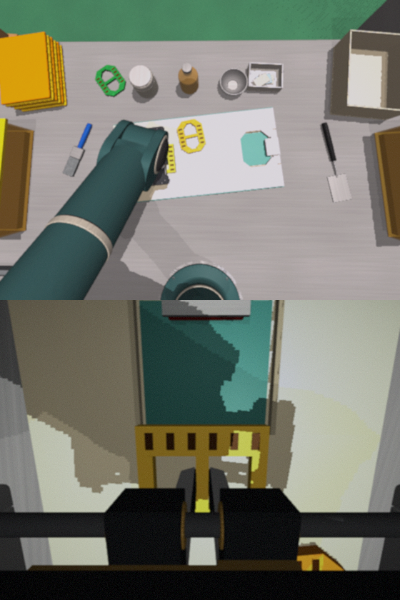

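The square cassette is gripped by its rib. The wrist picture (bottom half) shows its leading bar from about column 190 to 376 at row 178, in front of the pocket. I'll measure the offset between the two here.

```bash
python3 - <<'E'
from h import *
info=np.load("gwrist.npy",allow_pickle=True).item(); im=cv2.imread("pics/gwrist.png").astype(float)
def f(px,z):
    w=np.c_[ray(info,[px],z),[[z]]][0]-np.r_[TO,0]; return round(w@ex*1e3,1),round(w@ey*1e3,1)
def edges(p,off,vert,c,zs,th=30):
    d=np.abs(np.diff(p,axis=0)).sum(1)
    for k in range(1,len(d)-1):
        if d[k]>th and d[k]>=d[k-1] and d[k]>d[k+1]:
            px=[c,off+k+1] if vert else [off+k+1,c]
            print(px,p[k].astype(int),p[k+1].astype(int),[(z,f(px,z)) for z in zs])
print("lead edge"); 
for c0 in(215,340): edges(np.median(im[160:205,c0:c0+12],1),160,True,c0+6,(.02,.0325))
print("cass sides"); edges(np.median(im[183:186,160:410],0),160,False,184,(.0325,))
print("pocket sides")
for r in(80,140): edges(np.median(im[r:r+6,160:410],0),160,False,r+3,(.02,),22)
print("lip"); edges(np.median(im[0:60,260:300],1),0,True,280,(.024,.028,.014))
E
```

```text
lead edge
[221, 174] [45 55 36] [29 53 54] [(0.02, (np.float64(-37.2), np.float64(168.1))), (0.0325, (np.float64(-34.8), np.float64(169.5)))]
[221, 177] [17 66 86] [ 26  91 115] [(0.02, (np.float64(-37.3), np.float64(166.4))), (0.0325, (np.float64(-34.9), np.float64(167.9)))]
[346, 174] [48 58 38] [30 54 55] [(0.02, (np.float64(33.4), np.float64(168.0))), (0.0325, (np.float64(31.0), np.float64(169.4)))]
[346, 177] [19 70 89] [ 27  92 116] [(0.02, (np.float64(33.5), np.float64(166.3))), (0.0325, (np.float64(31.0), np.float64(167.8)))]
[346, 185] [ 57 147 156] [ 79 187 185] [(0.02, (np.float64(33.7), np.float64(161.7))), (0.0325, (np.float64(31.2), np.float64(163.6)))]
cass sides
[327, 184] [ 39 115 132] [ 63 153 163] [(0.0325, (np.float64(21.1), np.float64(164.1)))]
[344, 184] [ 76 178 178] [ 65 162 165] [(0.0325, (np.float64(30.1), np.float64(164.1)))]
[353, 184] [ 51 138 147] [ 38 115 133] [(0.0325, (np.float64(34.9), np.float64(164.1)))]
[377, 184] [ 29  93 116] [34 74 94] [(0.0325, (np.float64(47.6), np.float64(164.1)))]
pocket sides
[190, 83] [72 87 93] [63 74 80] [(0.02, (np.flo
[... 1468 characters left out ...]
8 133 135] [102 118 123] [(0.02, (np.float64(57.6), np.float64(185.1)))]
[408, 143] [109 125 129] [149 162 161] [(0.02, (np.float64(67.0), np.float64(185.1)))]
lip
[280, 14] [142 144 143] [113 114 113] [(0.024, (np.float64(-3.6), np.float64(248.1))), (0.028, (np.float64(-3.5), np.float64(246.7))), (0.014, (np.float64(-3.6), np.float64(251.4)))]
[280, 21] [81 81 82] [55 55 54] [(0.024, (np.float64(-3.6), np.float64(244.9))), (0.028, (np.float64(-3.5), np.float64(243.6))), (0.014, (np.float64(-3.7), np.float64(248.1)))]
[280, 28] [17 19 37] [38 41 35] [(0.024, (np.float64(-3.6), np.float64(241.7))), (0.028, (np.float64(-3.5), np.float64(240.5))), (0.014, (np.float64(-3.7), np.float64(244.7)))]
```

```bash
python3 - <<'E'
from h import *
k=dict(x=.3,b=-1)
lead(1,64,12.6,0,**k); print(force())
lead(1,72,2.2,.16,v=.06,**k); print(force())
lead(1,82,1.5,.16,v=.06,**k); print(force())
for s in(85,87,89,90,91,92,93): lead(1,s,1.0,.16,v=.04,**k); print(s,force())
print(robot.get_state()['time'])
i=robot.camera_info("wrist"); im=robot.grab_frame("wrist"); cv2.imwrite("pics/p1.png",im[:,:,::-1])
E
```

```text
[-0.2  0.  -2.4]
[ 0.1 -0.4 -2. ]
[ 0.5  0.  -1.8]
85 [ 0.4 -2.6 -1.5]
87 [ 0.7 -3.8 -0.8]
89 [ 0.9 -4.7 -0.9]
90 [ 1.  -5.5 -0.6]
91 [ 1.4 -6.5 -0.6]
92 [ 1.5 -7.1 -0.2]
93 [ 0.9 -7.8 -1.2]
15.7583
```

View pics/p1.png

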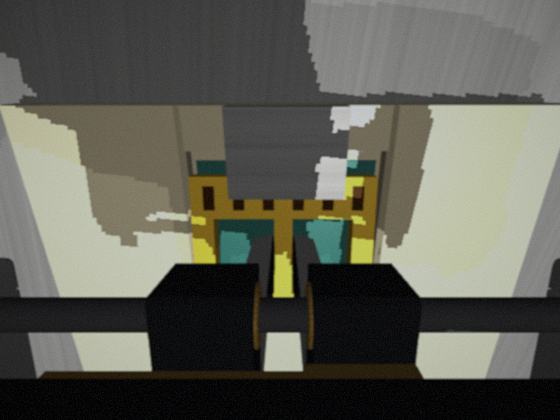

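The leading bar is under the lip (lip edge at row 198). The jaw force has risen steadily to 7.8 N, about 8 mm of travel. Next I lower the trailing edge.

```bash
python3 - <<'E'
from h import *
k=dict(x=.3,b=-1,v=.03)
for s,z,t in((93.7,.9,.15),(93.9,.7,.10),(94.1,.5,.05),(94.1,.3,.01)): lead(1,s,z,t,**k); print(s,t,force())
lead(1,92.5,.3,0.005,**k); print(force())
robot.gripper_to(.028); print(force())
p=robot.get_state()['ee_pos']; robot.move_linear(p+[0,0,.06],velocity=.15)
robot.move_ptp(tr(0,.13,.25),Rt(YAW)); robot.pause(.1)
i=robot.camera_info("wrist"); im=robot.grab_frame("wrist"); cv2.imwrite("pics/p2.png",im[:,:,::-1]); np.save("p2.npy",i,allow_pickle=True)
print(robot.get_state()['time'])
cv2.imwrite("pics/p2c.png",cv2.resize(im[0:220,130:430,::-1],None,fx=2,fy=2))
E
```

```text
93.7 0.15 [ 1.1 -7.7 -0.3]
93.9 0.1 [ 0.7 -7.2 -0.3]
94.1 0.05 [ 0.1 -6.8  0.3]
94.1 0.01 [ 0.2 -6.6  0.2]
[-0.2 -6.   0.7]
[ 0.5 -0.4 -0.3]
19.3167
```

View pics/p2c.png

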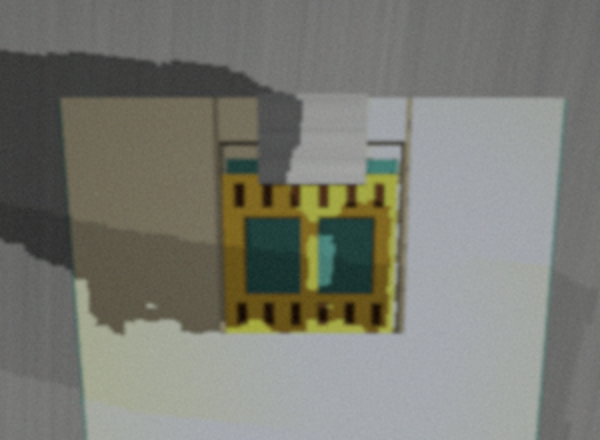

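The square cassette looks seated flat, with its trailing edge on the sill line and its bar under the lip. Next is the cut cassette.

```bash
python3 - <<'E'
from h import *
info=np.load("p2.npy",allow_pickle=True).item(); im=cv2.cvtColor(cv2.imread("pics/p2.png"),cv2.COLOR_BGR2RGB)
for c in blobs(im,(15,110,60),(34,255,255),400)[:3]:
    w=np.c_[ray(info,c.reshape(-1,2).astype(float),.02),np.zeros(len(c))]-np.r_[TO,0]; print("seat x range",(w@ex*1e3).min().round(1),(w@ex*1e3).max().round(1),"y",(w@ey*1e3).min().round(1))
y0=np.radians(12.4); p=np.array([.5747,.0336,.041])
robot.move_ptp(p+[0,0,.06],Rt(y0)); print(robot.move_linear(p,velocity=.08,threshold=12),force())
robot.gripper_to(0); s=robot.get_state(); print(s['opening'],s['grasp_force'],s['ee_pos'],force())
robot.move_linear(tr(.03,-.05,.0415),velocity=.12,frame=Rt(np.radians(9))); print(force())
robot.move_linear(tr(0,-.125,.0415),velocity=.12,frame=Rt(YAW)); print(force(),robot.get_state()['time'])
i=robot.camera_info("wrist"); im=robot.grab_frame("wrist"); cv2.imwrite("pics/k.png",im[:,:,::-1]); np.save("k.npy",i,allow_pickle=True)
cv2.imwrite("pics/ktop.png",robot.grab_frame("top")[:,:,::-1])
for th,s in((0,64),(.18,72),(.18,95)):
    print(robot.ik(tr(0,-(.16+s/1e3-.041),.035),Rt(YAW,1,th)))
cv2.imwrite("pics/kk.png",cv2.resize(np.vstack([cv2.imread("pics/k.png"),cv2.imread("pics/ktop.png")]),(400,600)))
E
```

```text
seat x range -52.0 49.0 y 161.4
seat x range 290.1 344.1 y -97.6
seat x range 65.3 125.1 y 31.9
False [-0.3  0.2 -0.4]
0.009559512356208496 30.000971853733063 [0.57491096 0.03369204 0.04123866] [-0.2  1.   4.7]
[ 0.   0.3 -1.2]
[ 0.6 -0.2 -1.9] 23.25
[-0.34952677  0.70781316  0.79729487  1.94093205 -0.70743997  0.79774185
  0.96258509]
[-0.16716601  0.72004794  0.705106    1.86613247 -0.76076296  0.95135146
  1.07255364]
[-0.12501174  0.73611311  0.7035791   1.83557062 -0.75494678  0.9691564
  1.09523979]
```

View pics/kk.png

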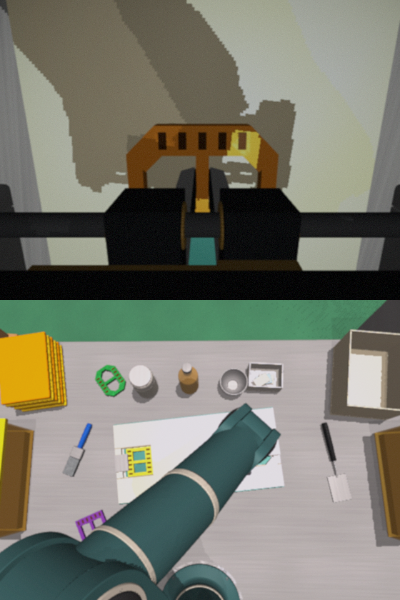

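The cut cassette is gripped by its rib in line with its nest, with its trailing edge at about row 174 of the wrist picture. The square one still sits in its nest. I'll push the cut one in, guided by the force.

```bash
python3 - <<'E'
from h import *
k=dict(x=0,b=0)
lead(-1,64,12.6,0,**k); print(force())
lead(-1,72,4,.18,v=.06,**k); print(force())
lead(-1,82,2,.18,v=.06,**k); print(force())
for s in np.arange(83.5,97,1):
    lead(-1,s,max(.8,2-(s-82)*.15),.18,v=.04,**k); f=force(); print(s,f)
    if abs(f[1])>8.0 or abs(f[0])>8 or abs(f[2])>15: break
print(robot.get_state()['time'])
im=robot.grab_frame("wrist"); cv2.imwrite("pics/p3.png",im[:,:,::-1])
E
```

```text
[ 0.3 -0.1 -1.2]
[-0.1  0.2 -1.3]
[ 0.5 -0.  -1.5]
83.5 [-0.1  0.6 -1.7]
84.5 [-0.2  2.5 -0.6]
85.5 [0.  3.5 0.1]
86.5 [-0.5  3.8  1. ]
87.5 [-0.4  4.3  1.9]
88.5 [0.1 5.2 2.4]
89.5 [-0.5  5.7  3.3]
90.5 [-0.4  6.9  4. ]
91.5 [-0.9  7.3  3.3]
92.5 [-0.5  7.9  4.5]
93.5 [-0.9  8.4  5. ]
28.2167
```

```bash
python3 - <<'E'
from h import *
k=dict(x=0,b=0,v=.03)
for s,z,t in((93.7,1,.14),(93.9,.8,.09),(94.1,.6,.05),(94.1,.3,.01)): lead(-1,s,z,t,**k); print(s,t,force())
lead(-1,92.5,.3,0.005,**k); print(force())
robot.gripper_to(.028); print(force())
p=robot.get_state()['ee_pos']; robot.move_linear(p+[0,0,.06],velocity=.15)
robot.move_ptp(np.array([.545,-.31,.25]),Rt(YAW)); robot.pause(.1)
i=robot.camera_info("wrist"); im=robot.grab_frame("wrist"); np.save("p4.npy",i,allow_pickle=True); cv2.imwrite("pics/p4.png",im[:,:,::-1])
robot.move_linear(np.array([.40,-.38,.35]),velocity=.25); t=robot.grab_frame("top"); cv2.imwrite("pics/p4t.png",t[:,:,::-1])
print(robot.get_state()['time'])
a=cv2.resize(im[20:190,150:450,::-1],None,fx=2,fy=2); b=cv2.resize(t[140:290,145:415,::-1],(600,333)); cv2.imwrite("pics/p4c.png",cv2.resize(np.vstack([a,b]),(530,595)))
E
```

```text
93.7 0.14 [-0.3  7.9  2.2]
93.9 0.09 [0.4 7.1 1.5]
94.1 0.05 [-0.1  7.5  1. ]
94.1 0.01 [ 0.7  7.8 -0.3]
[ 1.2  6.  -0.3]
[0.  0.3 0.2]
32.8
```

View pics/p4c.png

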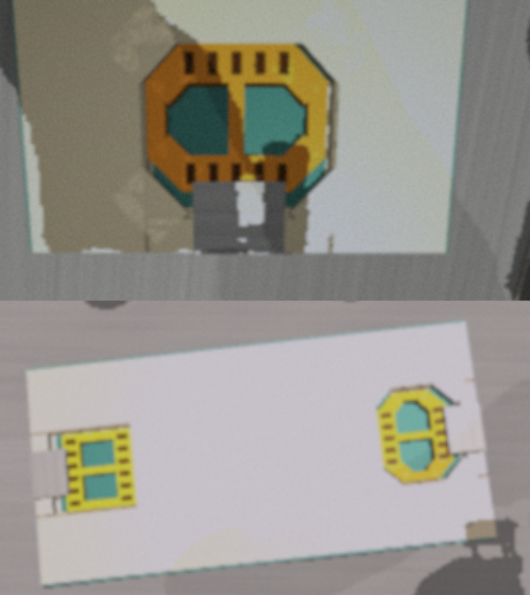

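Both cassettes look seated, each with its bar under the lip and its trailing edge on the sill line. I'll check yaw in the image, then touch each trailing bar to confirm it is flush (deck height 20 mm).

```bash
python3 - <<'E'
from h import *
im=cv2.cvtColor(cv2.imread("pics/p4.png"),cv2.COLOR_BGR2RGB); info=np.load("p4.npy",allow_pickle=True).item()
hsv=cv2.cvtColor(im,cv2.COLOR_RGB2HSV); m=cv2.inRange(hsv,(10,110,60),(34,255,255))
for nm,ax,rng in(("trail",0,range(260,315)),("L",1,range(68,92)),("R",1,range(68,92))):
    P=[]
    for r in rng:
        q=np.flatnonzero(m[20:190,r]) +20 if ax==0 else np.flatnonzero(m[r,150:450])+150
        P.append([r,q.min()-.5] if ax==0 else [(q.min()-.5 if nm=="L" else q.max()+.5),r])
    w=np.c_[ray(info,np.array(P,float),.02),np.zeros(len(P))]-np.r_[TO,0]; w=np.c_[w@ex,w@ey].astype(np.float32)*1e3
    vx,vy,x0,y0=cv2.fitLine(w,cv2.DIST_HUBER,0,.01,.01).ravel(); print(nm,x0,y0,np.degrees(np.arctan2(vy,vx)))
robot.gripper_to(0)
for d in(-1,1):
    robot.move_ptp(tr(0,d*.171,.075),Rt(YAW)); 
    hit=robot.move_linear(tr(0,d*.171,.034),velocity=.03,threshold=5); print(d,hit,robot.get_state()['ee_pos'][2],force())
    robot.move_linear(tr(0,d*.171,.12),velocity=.2)
robot.move_linear(tr(-.05,.10,.3),velocity=.25)
print(robot.get_state()['time'])
E
```

```text
trail 5.950505 -160.2269 0.014865429
L -60.011494 -195.94118 88.01025
R 56.57113 -193.65608 -87.907104
-1 True 0.03927870924933479 [-1.4  1.4 11. ]
1 True 0.03928023333476416 [-1.9 -0.  10.7]
40.4833
```

```bash
python3 -c "
from rig import robot
print(robot.get_state()['force']); print(robot.sign_off())"
```

```text
[0.91354271 0.4843478  0.70760848]
the job is handed in; nothing more can be done
None
```

Both cassettes are seated in their own nests, clamped and flush with the deck by a touch check on each trailing bar. I handed the job in at about 40 s on the robot's clock; no verdict was returned.

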